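# Top the cocoa shaker and uncap it, ready for dusting

## Task

The empty cocoa shaker stands open, and its double top stands beside it: the brass sieve lid with the blue dust cap sitting on it. Lower the nested pair together onto the tin, without dropping it, until the sieve lid is fully home, then lift the blue cap alone straight off, leaving the sieve lid seated and undisturbed, and finish still holding the cap level a hand's breadth above the tin. Leave the tin where it stands and do not disturb the other things on the shelf.

Things in the scene. Friction and masses are not known exactly. Their poses are not given: they have to be found in the camera images.
- tin_mid (a point): the open shaker tin, loose: upright brushed-steel cylinder, outer diameter 58 mm (59 at the rolled rim), 95 mm tall, mouth 54 mm wide and open at the top, 0.2 kg. This point is on its axis half-way up (47.5 mm above its foot); z points up along the axis
- tin_mouth (a point): centre of the tin's mouth, on its axis in the plane of the rim, 95 mm above its foot
- tin: the same tin; the origin is the centre of its underside
- lid_band (a point): the brass sieve lid (inner lid), loose, round, at the start standing on its plug. This point is on its axis at half the height of its knurled band (64 mm in diameter, 12 mm tall): 20 mm above the plug's foot, 6 mm from the band's underside and top; z points up along the axis. Fully home, the band's underside rests on the tin's rim and this point lies 6 mm above tin_mouth
- mesh_lid: the same sieve lid, about 0.11 kg. From below: plug 51 mm in diameter, 14 mm tall, its foot narrowed to 47 mm; the band; a neck 46 mm in diameter, 12 mm tall, sieve on top. It drops into the tin under its own weight, 1.5 mm play all round. Origin: centre of the plug's underside, 14 mm below the tin's rim when fully home
- cap_mid (a point): the blue plastic dust cap (outer lid), loose, about 0.035 kg: plain round cap 54 mm in diameter, 32 mm tall, closed on top, open below. This point is on its axis half-way up, 16 mm above its lower edge (22 mm above lid_band when nested); z points up along the axis
- dust_cap: the same cap; it sits loosely over the lid's neck (1.5 mm play, no catch or thread), its lower edge resting on the band, which stands out 5 mm all round: it rides along when the lid is lifted by the band, and comes off straight up. Origin: centre of its open lower edge, 6 mm above lid_band when nested
- dripper: bystander: orange plastic cone dripper, 112 mm wide at the rim, 84 mm tall, with a handle out to 83 mm on its own +x side, standing between tin and lids; origin at the centre of its foot
- cup_a: bystander: white porcelain cup, 74 mm across, 60 mm tall, on a wooden turntable (220 mm across, 30 mm high, turning freely); origin under its foot
- cup_b: bystander: the other white porcelain cup, the same
- kettle: bystander: black steel gooseneck kettle, 154 mm across the base, 166 mm tall, spout out to 164 mm on its own +x side, handle to 132 mm on -x; origin under its base
- carafe: bystander: glass carafe with wooden collar, 120 mm across, 150 mm tall, handle to 98 mm on its own +x side; origin under its base
- grinder: bystander: slim steel hand grinder, 52 mm across, 220 mm tall with a crank arm reaching 100 mm on its own +x side; origin under its base
- spoon: bystander: spoon 180 mm long, lying on the shelf
Things that resemble listed ones, but are neither listed nor needed, are in the scene too. There is more than one size of the mesh_lid; the job needs the smallest. Of the things that look like the dust_cap, the smaller one is meant.

How it is judged:
By the outcome, as a careful person would: the job done as asked, in the order asked, and still so for the second after the job is handed in, while the arm keeps its last pose, push and grip.
It also fails if it takes over 56 s, if anything falls off the work surface, if the arm or the gripper's body presses on something with over 40 N, if the wrist force passes 120 N, or if a joint passes its speed limit or range.

## Robot

A 6-joint arm with a two-finger parallel gripper is mounted at the origin on the work surface. World frame = base frame: x ahead of the robot, y to its left, z up, the work surface at z = 0. Lengths are in m, angles in rad, forces in N, time in s.
With the tool pointing down it reaches from about 0.35 to 0.975 m from the base axis. Payload 7.1 kg.
Tool frame: the origin (TCP) lies at the very end of the fingers, on their centre line; the grasp point (between the pads) lies 19 mm behind it; z points along the fingers, y is the direction in which the jaws open and shut (so a half turn about z gives the same grasp; the last joint's range is limited). The gripper opens to 88 mm and grips with 3 to 60 N. Pads are 20 mm wide; open, the fingers measure 115 mm over their backs; the gripper's body (75 mm by 178 mm) begins 61 mm behind the grasp point.
Start: joints at [1.281, 0.423, 1.63, -0, 1.089, -0.019], TCP at [0.167, 0.602, 0.223] pointing down, gripper open.
Joint ranges: [-3, 3], [-0.9, 2.11], [0.09, 2.58], [-1.31, 4.45], [0.11, 2.69], [-2.54, 2.54]. Speed limits (rad/s): [2.39, 2.39, 3.01, 3.14, 3.14, 3.14].

## Interface

Orientations are given as a unit quaternion [w, x, y, z].
In Python, from station import robot, cams gives the robot as it stands. The module is installed in compiled form; this text tells all that it offers.
- The arm moves only by the tool apply_moves, never from a script. Its argument "commands" is a list of rows, each an object of numbers: "dx", "dy", "dz": the shift along the tool's x, y, z scaled (see below); "turn": the turn about the tool's z scaled (see below). A call has 1 to 12 rows; each row shifts and turns the commanded pose from where the row before left it, along the tool's axes as they then stand; what a row does not reach is not made up. The controller multiplies each number of a shift by 0.075 m and each number of a turn by pi/4 rad. A row lasts 1/10 s, in which the tool goes at most 50 mm and 8.59 degrees, less where a joint would pass 70% of its speed; a pose out of reach is approached as far as the arm can. A call with a number of a shift or a turn outside -1 to 1 is refused whole. A call with a gripper value outside its range is refused whole. "gripper" is the closure, from -1 (fully open) to 1 (shut), set as the call begins (left out, the last holds). The fingers move at their own pace and stop on an object; "grip_force" is the grip in N (left out, the last holds). Time passes only in rows, so rows that do not move let the fingers close. It gives the time, the measured TCP pose, the force and the opening at its end, in the units of the state.
- robot.sense(): the state, without advancing time (a new reading comes with each control period).
- cams.grab_frame(name): name is "side" or "top" or "wrist"; returns a dict with "img" (480x640x3 uint8, red, green, blue), "fx", "fy", "cx", "cy" (pixels), "dist" ([k1, k2, p1, p2, k3] as OpenCV has them; the pictures are not rectified), "world_to_cam" (4x4, takes a point from world to camera coordinates). Camera axes: x right, y down, z forward; pixel columns grow to the right and rows downward; lengths in m; the calibration is good to about 2 mm. A picture is of the moment at which its call begins. There is no depth.
- robot.close_job(): hands the job in, once; it reports no verdict.
The state is a dict: "clock": time; "joints": joint angles; "qd": joint speeds; "joint_torque": joint torques, N m; "ee_pos": TCP position; "eef_rot": TCP orientation; "wrist_force": force on the tool from outside, world axes, zero at the start; "ft_torque": the same for the moment, N m; "opening": opening from 0.0 (shut) to 1.0 (fully open).
Only numpy, scipy, OpenCV 4.12 (cv2) and the standard library are available. Lean on these libraries where they do the work, as an engineer would, in place of code of your own. Each camera call takes 0.05 s, during which the arm holds its last target.

## Working session

There is one attempt and no reset: what is moved stays moved. The work goes in short steps, Python scripts to look and compute and a tool call to move; the robot and the scene stay as the last step left them, time stands still between calls to the robot, and variables do not carry over. Pictures are saved under pics/ and viewed, and the job is handed in when it is done.

Besides the shell and the picture viewer there is one more tool, called by a JSON object that holds its "fn" and its "kwargs", one argument or row to a line. apply_moves: Moves the arm, as the interface text tells. Shifts and turns lie within -1 to 1; 1 stands for 0.075 m of shift or pi/4 rad of turn. Its arguments: {"type":"object","properties":{"commands":{"type":"array","items":{"type":"object","properties":{"dx":{"type":"number"},"dy":{"type":"number"},"dz":{"type":"number"},"turn":{"type":"number"}}}},"gripper":{"type":"number"},"grip_force":{"type":"number"}},"required":["commands"]}

```bash
mkdir -p pics; python3 - <<'E'
from station import robot, cams
import cv2,numpy as np
s=robot.sense()
for k,v in s.items(): print(k,np.round(v,3))
for n in ["side","top","wrist"]:
    f=cams.grab_frame(n); cv2.imwrite(f"pics/{n}0.png",f["img"][:,:,::-1])
    print(n,f["fx"],f["fy"],f["cx"],f["cy"],f["dist"]);print(np.round(f["world_to_cam"],4))
    import pickle; pickle.dump(f,open(f"{n}0.pkl","wb"))
E
```

```text
clock 0.0
joints [ 1.281  0.424  1.631 -0.     1.089 -0.019]
qd [ 0.001 -0.001 -0.    -0.002  0.    -0.   ]
joint_torque [ 2.0000e-03 -5.4462e+01 -2.7365e+01  6.4000e-02  2.3000e-02 -0.0000e+00]
ee_pos [0.167 0.602 0.222]
eef_rot [-0.     0.135  0.991 -0.001]
wrist_force [ 0.442  0.99  -0.816]
ft_torque [ 0.019  0.012 -0.017]
opening 1.001
side 483.92696031124376 483.92696031124376 313.2713382616316 231.5723032455111 [0.03498112 0.         0.         0.         0.        ]
[[-0.9909 -0.1345  0.0082  0.5873]
 [-0.0766  0.5122 -0.8554  0.0976]
 [ 0.1109 -0.8482 -0.5179  1.2135]
 [ 0.      0.      0.      1.    ]]
top 530.1477005640871 530.1477005640871 314.93002730558254 242.30080148636907 [-0.03456044  0.          0.          0.          0.        ]
[[ 0.0231 -0.9995 -0.0221  0.0315]
 [-0.9875 -0.0194 -0.1566  0.5951]
 [ 0.1561  0.0255 -0.9874  1.5471]
 [ 0.      0.      0.      1.    ]]
wrist 401.9163333870892 401.9163333870892 316.20461431554327 231.6326683741229 [-0.09341266  0.          0.          0.          0.        ]
[[ 0.2678  0.9635 -0.0012 -0.6233]
 [ 0.9188 -0.255   0.3013 -0.0362]
 [ 0.29   -0.0818 -0.9535  0.393 ]
 [ 0.      0.      0.      1.    ]]
```

View pics/side0.png

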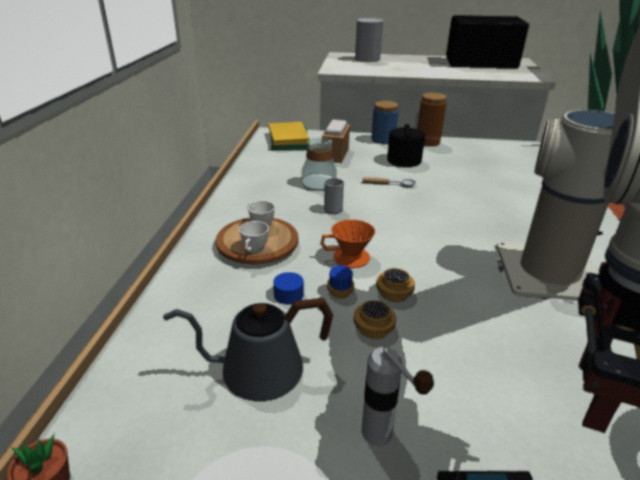

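View pics/top0.png

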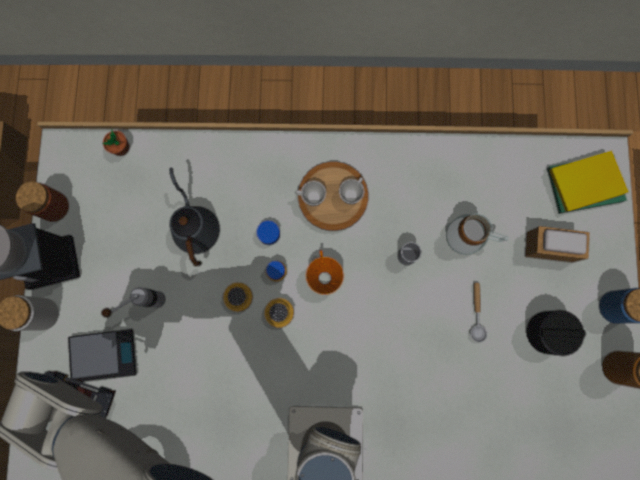

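View pics/wrist0.png

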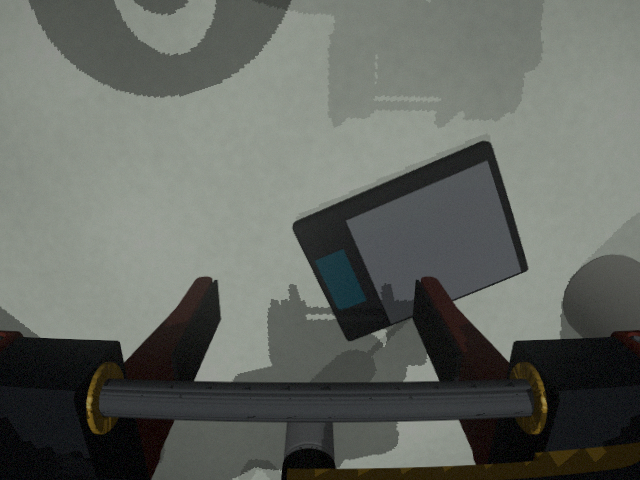

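The nested pair is at top (276,269) / side (341,281). The lookalikes are two bare brass lids at top (238,297) and (278,313), and a larger blue cap at top (268,232). The tin is at top (409,253) / side (334,196). Next I'll enlarge the crops.

```bash
cat > h.py <<'E'
import pickle,cv2,numpy as np
def load(n): return pickle.load(open(n+".pkl","rb"))
def K(f): return np.array([[f["fx"],0,f["cx"]],[0,f["fy"],f["cy"]],[0,0,1.]]),np.array(f["dist"],float)
def ray(f,px):
    k,d=K(f); u=cv2.undistortPoints(np.array([[px]],float),k,d)[0,0]
    T=np.array(f["world_to_cam"]);R=T[:3,:3];return -R.T@T[:3,3],R.T@np.array([u[0],u[1],1.])
def atz(f,px,z):
    o,v=ray(f,px);return o+v*(z-o[2])/v[2]
def proj(f,p):
    k,d=K(f);T=np.array(f["world_to_cam"]);return cv2.projectPoints(np.atleast_2d(p).astype(float),cv2.Rodrigues(T[:3,:3])[0],T[:3,3],k,d)[0][:,0]
def crop(f,x0,y0,w,h,s,name,draw=()):
    im=f["img"][:,:,::-1].copy()
    c=cv2.resize(im[y0:y0+h,x0:x0+w],None,fx=s,fy=s,interpolation=cv2.INTER_CUBIC)
    for pts,col in draw:
        cv2.polylines(c,[np.int32(((np.array(pts)-[x0,y0]+.5)*s))],True,col,1)
    cv2.imwrite("pics/"+name+".png",c)
def circ(c,r,z):
    a=np.linspace(0,2*np.pi,40);return np.c_[c[0]+r*np.cos(a),c[1]+r*np.sin(a),0*a+z]
E
python3 - <<'E'
from h import *
t=load("top0");s=load("side0")
crop(t,220,210,80,120,5,"tc");crop(s,260,250,160,100,5,"sc")
crop(t,380,225,60,60,8,"tt");crop(s,305,165,60,60,8,"st")
print("pair",atz(t,(276,269),.058),atz(s,(341,270),.058))
print("tin",atz(t,(409,253),.06),atz(s,(334,180),.095))
E
```

```text
pair [0.51010335 0.15770297 0.058     ] [0.50811749 0.15424362 0.058     ]
tin [ 0.56564998 -0.23576191  0.06      ] [ 0.56482036 -0.24584078  0.095     ]
```

```bash
cd pics; python3 -c "
import cv2,numpy as np
a=[cv2.imread(x+'.png') for x in('tc','sc')]
H=max(i.shape[0] for i in a)
a=[cv2.copyMakeBorder(i,0,H-i.shape[0],0,0,0) for i in a]
m=np.hstack(a);print(m.shape);cv2.imwrite('m.png',cv2.resize(m,None,fx=.66,fy=.66))
cv2.imwrite('m2.png',cv2.resize(np.hstack([cv2.imread(x+'.png') for x in('tt','st')]),(800,400)))"
```

```text
(600, 1200, 3)
```

View pics/sc.png

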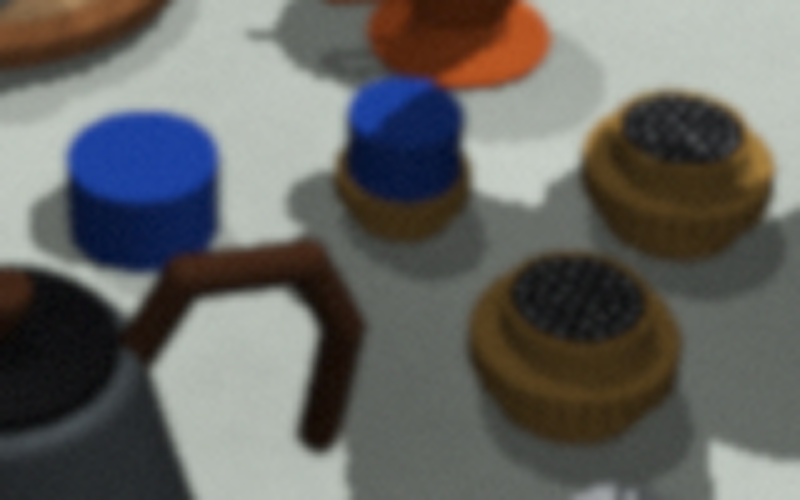

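View pics/tc.png

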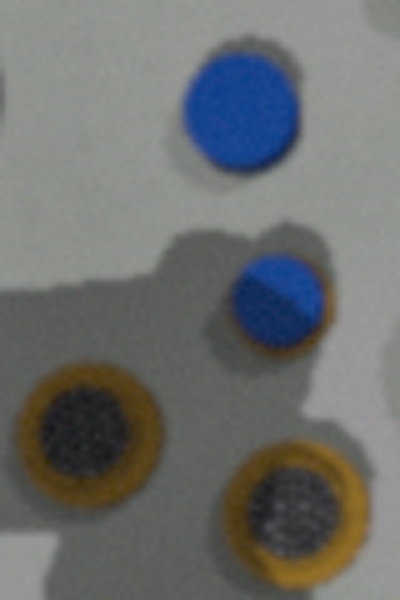

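View pics/m2.png

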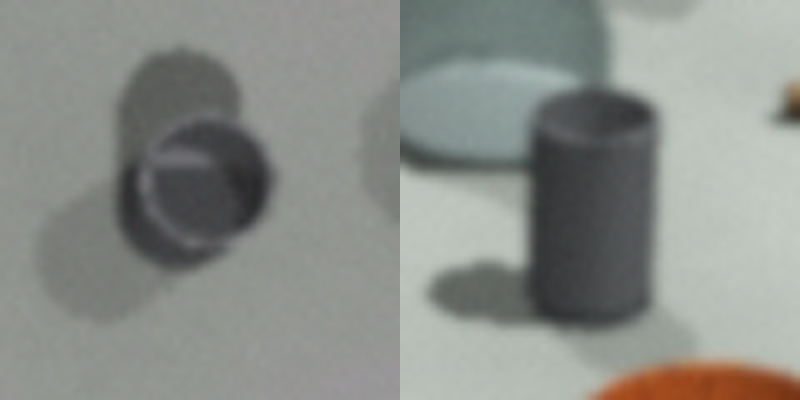

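The pair is the small cap on the smallest lid, side (341,281). The bare lids and the free cap are all visibly larger. Next I'll measure positions.

```bash
python3 - <<'E'
from h import *
t=load("top0");s=load("side0")
print("pair",atz(t,(275.3,269.7),.058),atz(s,(340.7,271.3),.058))
print("tin",atz(t,(410.5,252),.095),atz(s,(334.05,182.05),.095))
print("dripper foot~",atz(t,(325,276),.06),"bigcap",atz(t,(268,232),.04),"lids",atz(t,(238,296),.05),atz(t,(278.5,312),.05),"dhandle",atz(t,(321,245),.06))
def tri(a,b):
    o,v=ray(t,a);p,w=ray(s,b);A=np.c_[v,-w];k=np.linalg.lstsq(A,p-o,rcond=None)[0];x=o+v*k[0];y=p+w*k[1];print("tri",(x+y)/2,np.linalg.norm(x-y))
tri((275.3,269.7),(340.7,271.3));tri((410.5,252),(334.05,182.05))
P=np.array([.51,.1565,0]);T=np.array([.568,-.242,0])
def draw(P,T,f):
    d=[]
    d+= [(proj(f,circ(P,.027,.058)),(0,255,255)),(proj(f,circ(P,.032,.026)),(0,255,0)),(proj(f,circ(T,.0295,.095)),(0,255,255)),(proj(f,circ(T,.029,0)),(0,255,0))]
    return d
crop(t,240,225,200,100,4,"td",draw(P,T,t));crop(s,260,150,160,150,4,"sd",draw(P,T,s))
from scipy.spatial.transform import Rotation as R
q=[0,.135,.991,-.001];print(R.from_quat([q[1],q[2],q[3],q[0]]).as_matrix())
E
```

```text
pair [0.50797311 0.15971329 0.058     ] [0.50836078 0.15939566 0.058     ]
tin [ 0.56372716 -0.23475105  0.095     ] [ 0.56328609 -0.23180158  0.095     ]
dripper foot~ [0.49215996 0.01185846 0.06      ] bigcap [0.62432803 0.18773023 0.04      ] lids [0.42809873 0.26874368 0.05      ] [0.38381382 0.14675411 0.05      ] dhandle [0.58450368 0.02564371 0.06      ]
tri [0.50814918 0.1596932  0.05819291] 0.0003901854430846912
tri [ 0.56374458 -0.23498186  0.09351639] 0.00038561730582616083
[[-9.63561187e-01  2.67487881e-01 -2.69917135e-04]
 [ 2.67487881e-01  9.63559187e-01 -1.98139171e-03]
 [-2.69917135e-04 -1.98139171e-03 -9.99998001e-01]]
```

View pics/td.png

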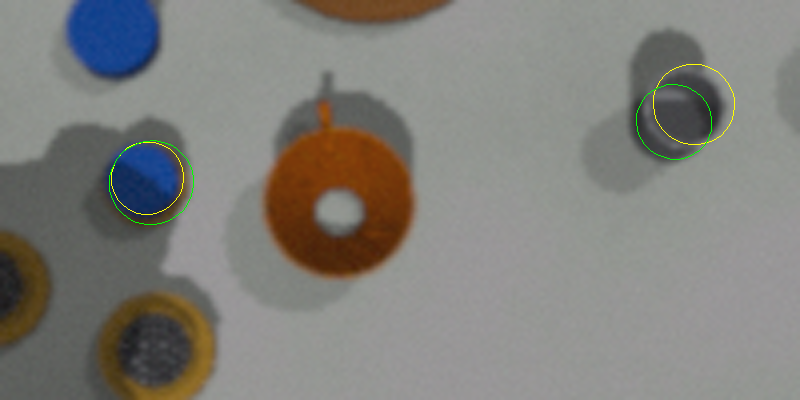

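View pics/sd.png

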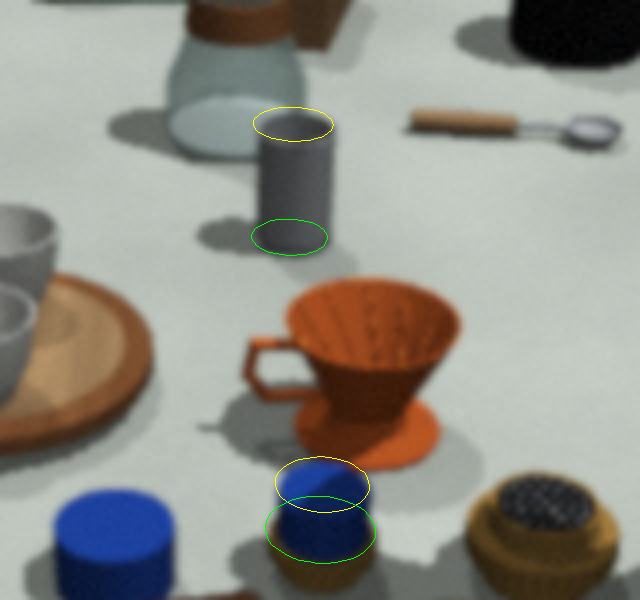

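{"fn": "apply_moves", "kwargs": {
  "commands": [
    {"dz": -0.5, "turn": 0.1},
    {"dz": -0.5, "turn": 0.16},
    {"dz": -0.5, "turn": 0.16},
    {"turn": 0.16},
    {"turn": 0.16},
    {"turn": 0.16},
    {"turn": 0.16},
    {"turn": 0.16},
    {"turn": 0.16},
    {"turn": 0.16},
    {"turn": 0.115},
    {}
  ],
  "gripper": -1
}}

```text
invalid input at $.commands[0]: expected keys dx, dy, dz, turn
```

{"fn": "apply_moves", "kwargs": {
  "commands": [
    {"dx": 0, "dy": 0, "dz": -0.5, "turn": 0.1},
    {"dx": 0, "dy": 0, "dz": -0.5, "turn": 0.16},
    {"dx": 0, "dy": 0, "dz": -0.5, "turn": 0.16},
    {"dx": 0, "dy": 0, "dz": 0, "turn": 0.16},
    {"dx": 0, "dy": 0, "dz": 0, "turn": 0.16},
    {"dx": 0, "dy": 0, "dz": 0, "turn": 0.16},
    {"dx": 0, "dy": 0, "dz": 0, "turn": 0.16},
    {"dx": 0, "dy": 0, "dz": 0, "turn": 0.16},
    {"dx": 0, "dy": 0, "dz": 0, "turn": 0.16},
    {"dx": 0, "dy": 0, "dz": 0, "turn": 0.16},
    {"dx": 0, "dy": 0, "dz": 0, "turn": 0.115},
    {"dx": 0, "dy": 0, "dz": 0, "turn": 0}
  ],
  "gripper": -1
}}

```text
clock: 1.35
ee_pos: [0.1671, 0.602, 0.3348]
eef_rot: [0.0, 0.707, 0.707, -0.0]
wrist_force: [-0.1, -0.3, -0.2]
opening: 0.997
```

{"fn": "apply_moves", "kwargs": {
  "commands": [
    {"dx": -0.49, "dy": 0.38, "dz": 0, "turn": 0},
    {"dx": -0.49, "dy": 0.38, "dz": 0, "turn": 0},
    {"dx": -0.49, "dy": 0.38, "dz": 0, "turn": 0},
    {"dx": -0.49, "dy": 0.38, "dz": 0, "turn": 0},
    {"dx": -0.49, "dy": 0.38, "dz": 0, "turn": 0},
    {"dx": -0.49, "dy": 0.38, "dz": 0, "turn": 0},
    {"dx": -0.49, "dy": 0.38, "dz": 0, "turn": 0},
    {"dx": -0.49, "dy": 0.38, "dz": 0, "turn": 0},
    {"dx": -0.49, "dy": 0.38, "dz": 0, "turn": 0},
    {"dx": -0.49, "dy": 0.38, "dz": 0, "turn": 0},
    {"dx": -0.49, "dy": 0.38, "dz": 0, "turn": 0},
    {"dx": -0.49, "dy": 0.37, "dz": 0, "turn": 0}
  ]
}}

```text
clock: 2.55
ee_pos: [0.5094, 0.1595, 0.3352]
eef_rot: [0.0, 0.706, 0.708, 0.0]
wrist_force: [1.6, 1.7, -0.6]
opening: 0.998
```

{"fn": "apply_moves", "kwargs": {
  "commands": [
    {"dx": 0, "dy": 0, "dz": 0.6, "turn": 0},
    {"dx": 0, "dy": 0, "dz": 0.6, "turn": 0},
    {"dx": 0, "dy": 0, "dz": 0.6, "turn": 0},
    {"dx": 0, "dy": 0, "dz": 0, "turn": 0},
    {"dx": 0, "dy": 0, "dz": 0, "turn": 0}
  ]
}}

```text
clock: 3.05
ee_pos: [0.5085, 0.1613, 0.2005]
eef_rot: [-0.0, 0.707, 0.708, -0.001]
wrist_force: [0.7, -0.3, 0.9]
opening: 1.001
```

```bash
cat > snap.py <<'E'
from station import robot,cams
import sys,pickle,cv2
def snap(tag,*ns):
    for n in ns:
        f=cams.grab_frame(n);pickle.dump(f,open(n+tag+".pkl","wb"));cv2.imwrite(f"pics/{n}{tag}.png",f["img"][:,:,::-1])
    s=robot.sense();print(s["clock"],s["ee_pos"],s["joints"])
if __name__=="__main__": snap(sys.argv[1],*sys.argv[2:])
E
python3 snap.py 1 wrist
```

```text
3.1 [0.50957226 0.16170498 0.20189449] [2.85021550e-01 3.17239792e-01 1.84825285e+00 1.99237372e-06
 9.74182970e-01 2.83564469e-01]
```

View pics/wrist1.png

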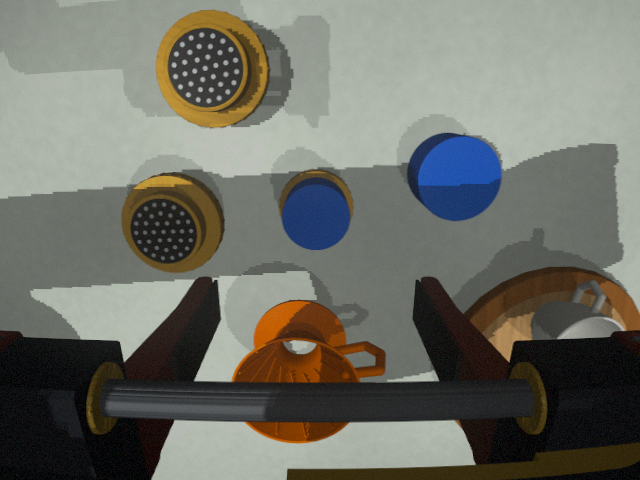

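The pair is centred between the fingers, with the cap top at (316,214). The larger lids and the larger cap stand clear of it.

```bash
python3 - <<'E'
from h import *
from scipy.optimize import least_squares
f=load("wrist1")
hsv=cv2.cvtColor(f["img"],cv2.COLOR_RGB2HSV)
m=cv2.inRange(hsv,(105,120,40),(130,255,255));m[:,:270]=0;m[:,380:]=0;m[:160]=0;m[260:]=0
c=max(cv2.findContours(m,0,cv2.CHAIN_APPROX_NONE)[0],key=len)[:,0]
(x,y),ax,_=cv2.fitEllipse(c);print(x,y,ax,cv2.boundingRect(c))
print(atz(f,(x,y),.058))
P=atz(f,(x,y),.058)
crop(f,260,150,120,120,5,"w1",[(proj(f,circ(P,.027,.058)),(0,255,255)),(proj(f,circ(P,.032,.026)),(0,255,0))])
E
```

```text
315.6151123046875 214.63333129882812 (66.22938537597656, 69.74995422363281) (282, 179, 68, 71)
[0.50712376 0.16127605 0.058     ]
```

View pics/w1.png

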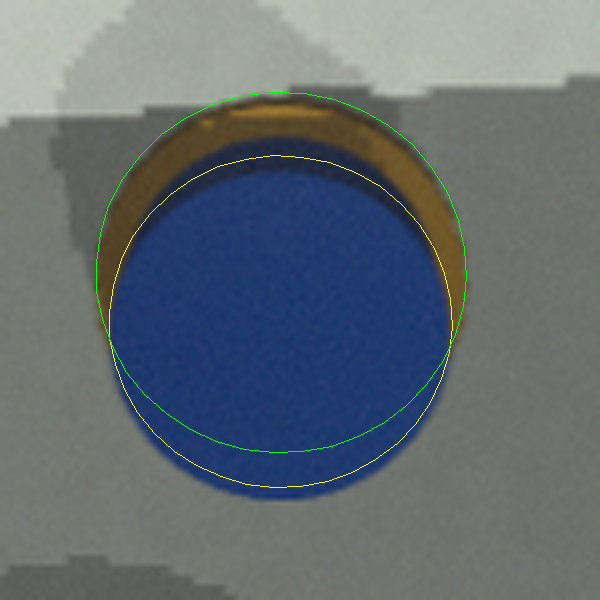

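{"fn": "apply_moves", "kwargs": {
  "commands": [
    {"dx": -0.02, "dy": -0.01, "dz": 0.3, "turn": 0},
    {"dx": 0, "dy": 0, "dz": 0.4, "turn": 0},
    {"dx": 0, "dy": 0, "dz": 0.4, "turn": 0},
    {"dx": 0, "dy": 0, "dz": 0.4, "turn": 0},
    {"dx": 0, "dy": 0, "dz": 0.4, "turn": 0},
    {"dx": 0, "dy": 0, "dz": 0.3, "turn": 0},
    {"dx": 0, "dy": 0, "dz": 0.2, "turn": 0},
    {"dx": 0, "dy": 0, "dz": 0.1, "turn": 0},
    {"dx": 0, "dy": 0, "dz": 0.1, "turn": 0},
    {"dx": 0, "dy": 0, "dz": 0, "turn": 0},
    {"dx": 0, "dy": 0, "dz": 0, "turn": 0}
  ]
}}

```text
clock: 4.2
ee_pos: [0.5084, 0.16, 0.0059]
eef_rot: [0.0, 0.707, 0.707, 0.001]
wrist_force: [0.5, 0.4, -0.2]
opening: 1.002
```

```bash
python3 snap.py 2 wrist side
```

```text
4.3 [0.50827993 0.15992551 0.00592149] [2.82498534e-01 6.36755207e-01 1.93242274e+00 1.73428465e-06
 5.71145453e-01 2.82306678e-01]
```

View pics/wrist2.png

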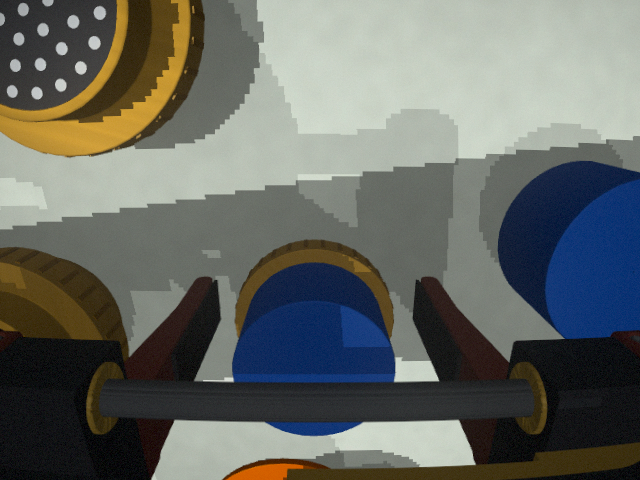

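View pics/side2.png

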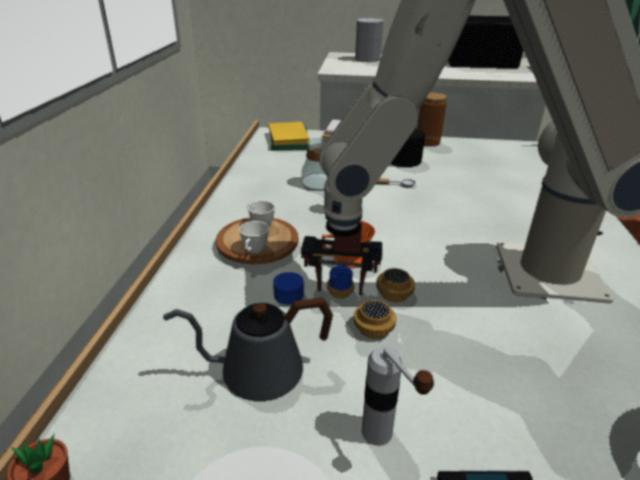

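The fingers straddle the band with clearance on both sides. The band spans 235–393 and the finger insides are at about 218 and 416. I'll lower a touch and close.

{"fn": "apply_moves", "kwargs": {
  "commands": [
    {"dx": 0, "dy": 0, "dz": 0.03, "turn": 0},
    {"dx": 0, "dy": 0, "dz": 0, "turn": 0}
  ]
}}

```text
clock: 4.5
ee_pos: [0.5078, 0.1598, 0.003]
eef_rot: [0.0, 0.707, 0.707, 0.0]
wrist_force: [-0.5, -0.2, 0.6]
opening: 1.003
```

{"fn": "apply_moves", "kwargs": {
  "commands": [
    {"dx": 0, "dy": 0, "dz": 0, "turn": 0},
    {"dx": 0, "dy": 0, "dz": 0, "turn": 0},
    {"dx": 0, "dy": 0, "dz": 0, "turn": 0},
    {"dx": 0, "dy": 0, "dz": 0, "turn": 0},
    {"dx": 0, "dy": 0, "dz": 0, "turn": 0},
    {"dx": 0, "dy": 0, "dz": 0, "turn": 0},
    {"dx": 0, "dy": 0, "dz": 0, "turn": 0},
    {"dx": 0, "dy": 0, "dz": 0, "turn": 0}
  ],
  "gripper": 1,
  "grip_force": 20
}}

```text
clock: 5.3
ee_pos: [0.5078, 0.1598, 0.0029]
eef_rot: [0.0, 0.707, 0.707, 0.0]
wrist_force: [0.0, -0.1, -0.3]
opening: 0.724
```

The opening of 0.724 × 88 mm = 63.7 mm matches the 64 mm band. Now I'll lift.

{"fn": "apply_moves", "kwargs": {
  "commands": [
    {"dx": 0, "dy": 0, "dz": -0.03, "turn": 0},
    {"dx": 0, "dy": 0, "dz": -0.07, "turn": 0},
    {"dx": 0, "dy": 0, "dz": -0.15, "turn": 0},
    {"dx": 0, "dy": 0, "dz": -0.25, "turn": 0},
    {"dx": 0, "dy": 0, "dz": -0.3, "turn": 0},
    {"dx": 0, "dy": 0, "dz": -0.35, "turn": 0},
    {"dx": 0, "dy": 0, "dz": -0.3, "turn": 0},
    {"dx": 0, "dy": 0, "dz": -0.3, "turn": 0},
    {"dx": 0, "dy": 0, "dz": -0.15, "turn": 0},
    {"dx": 0, "dy": 0, "dz": -0.07, "turn": 0},
    {"dx": 0, "dy": 0, "dz": -0.03, "turn": 0},
    {"dx": 0, "dy": 0, "dz": 0, "turn": 0}
  ]
}}

```text
clock: 6.5
ee_pos: [0.5074, 0.1597, 0.1525]
eef_rot: [-0.0, 0.707, 0.707, -0.0]
wrist_force: [-0.8, 0.1, -1.9]
opening: 0.726
```

```bash
python3 snap.py 3 wrist side
```

```text
6.6 [0.50714435 0.15959723 0.15202205] [ 2.82503216e-01  3.85978965e-01  1.88716019e+00 -3.89399625e-06
  8.70167618e-01  2.82337932e-01]
```

View pics/wrist3.png

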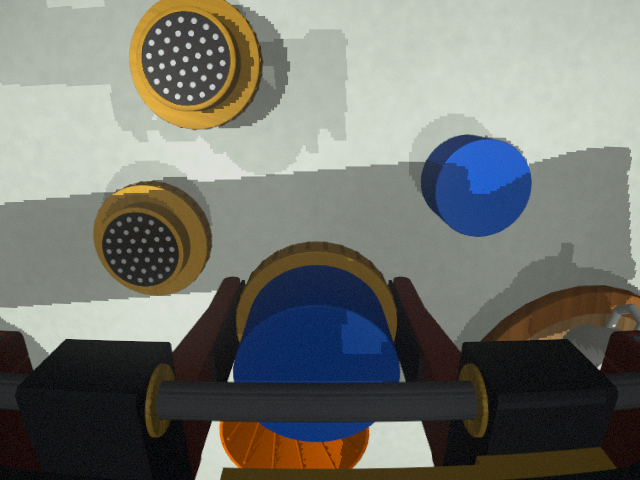

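View pics/side3.png

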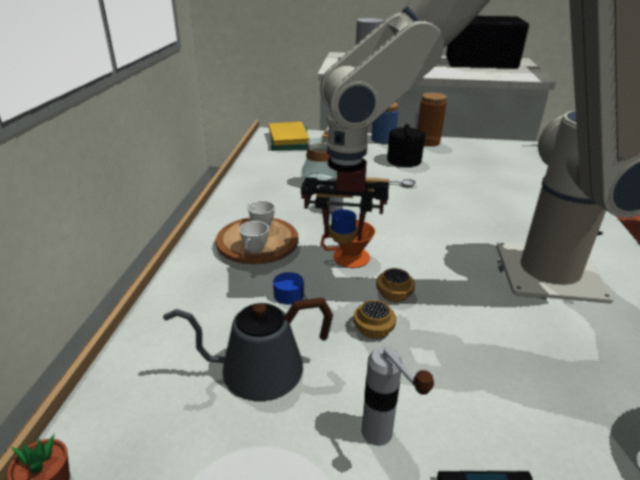

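The pair hangs level in the fingers and the other things have not moved. I'll carry it past the tin so the wrist camera can see the mouth with the same yaw.

{"fn": "apply_moves", "kwargs": {
  "commands": [
    {"dx": -0.1, "dy": 0.05, "dz": -0.05, "turn": 0},
    {"dx": -0.25, "dy": 0.05, "dz": -0.1, "turn": 0},
    {"dx": -0.4, "dy": 0.05, "dz": -0.15, "turn": 0},
    {"dx": -0.53, "dy": 0.05, "dz": -0.15, "turn": 0},
    {"dx": -0.53, "dy": 0.05, "dz": -0.1, "turn": 0},
    {"dx": -0.53, "dy": 0.05, "dz": 0, "turn": 0},
    {"dx": -0.53, "dy": 0.05, "dz": 0, "turn": 0},
    {"dx": -0.53, "dy": 0.05, "dz": 0, "turn": 0},
    {"dx": -0.53, "dy": 0.05, "dz": 0, "turn": 0}
  ]
}}

```text
clock: 7.5
ee_pos: [0.5412, -0.1372, 0.1939]
eef_rot: [-0.0, 0.707, 0.707, -0.0]
wrist_force: [1.3, -0.4, -1.8]
opening: 0.724
```

{"fn": "apply_moves", "kwargs": {
  "commands": [
    {"dx": -0.53, "dy": 0.05, "dz": 0, "turn": 0},
    {"dx": -0.53, "dy": 0.05, "dz": 0, "turn": 0},
    {"dx": -0.53, "dy": 0.05, "dz": 0, "turn": 0},
    {"dx": -0.4, "dy": 0.05, "dz": 0, "turn": 0},
    {"dx": -0.25, "dy": 0.05, "dz": 0, "turn": 0},
    {"dx": -0.1, "dy": 0.05, "dz": 0, "turn": 0},
    {"dx": 0, "dy": 0, "dz": 0, "turn": 0},
    {"dx": 0, "dy": 0, "dz": 0, "turn": 0},
    {"dx": 0, "dy": 0, "dz": 0, "turn": 0}
  ]
}}

```text
clock: 8.4
ee_pos: [0.564, -0.309, 0.1941]
eef_rot: [-0.0, 0.707, 0.708, -0.0]
wrist_force: [-0.6, 0.4, -1.7]
opening: 0.725
```

```bash
python3 snap.py 4 wrist side top
```

```text
8.55 [ 0.56416151 -0.30951041  0.19432587] [-5.20300309e-01  4.81176841e-01  1.60804436e+00  5.49828632e-05
  1.05244103e+00 -5.21647734e-01]
```

View pics/wrist4.png

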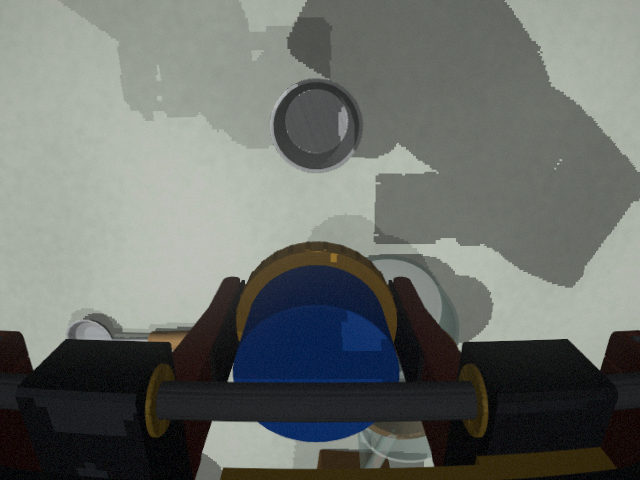

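View pics/side4.png

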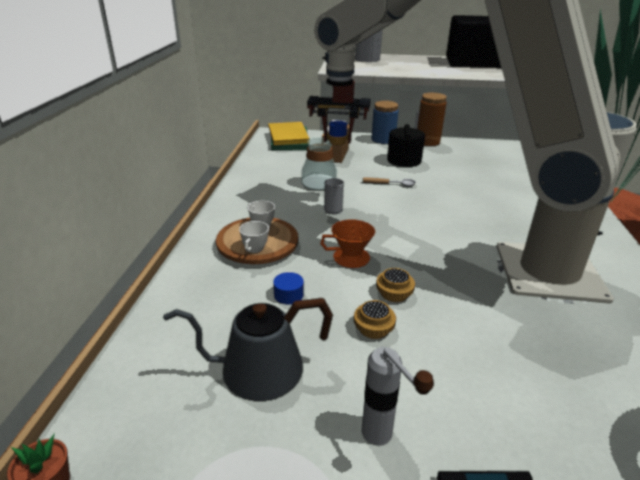

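The wrist view shows the tin mouth at (317,126) and the held band between the fingers. I'll fit both so the camera bias cancels.

```bash
python3 - <<'E'
from h import *
f=load("wrist4")
T=atz(f,(317,125.5),.095);print("tin",T)
z0=.1943-.003+.0  # plug foot height
L=np.array([.5640,-.3097])
g=[(proj(f,circ(T,.0295,.095)),(0,255,255)),(proj(f,circ(T,.027,.095)),(0,255,0)),(proj(f,circ(T,.029,0)),(0,0,255))]
crop(f,255,60,120,120,5,"w4t",g)
g=[(proj(f,circ(L,.032,z0+.026)),(0,255,0)),(proj(f,circ(L,.027,z0+.058)),(0,255,255)),(proj(f,circ(L,.032,z0+.014)),(0,0,255))]
crop(f,220,225,200,220,3,"w4l",g)
E
```

```text
tin [ 0.563663   -0.23858809  0.095     ]
```

View pics/w4t.png

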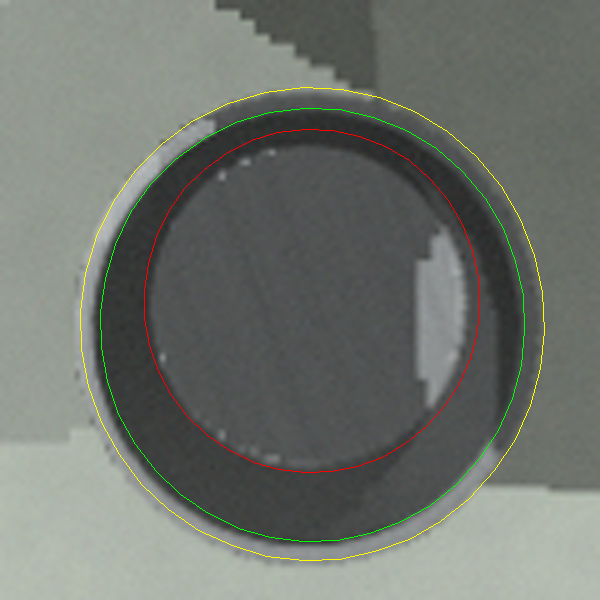

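View pics/w4l.png

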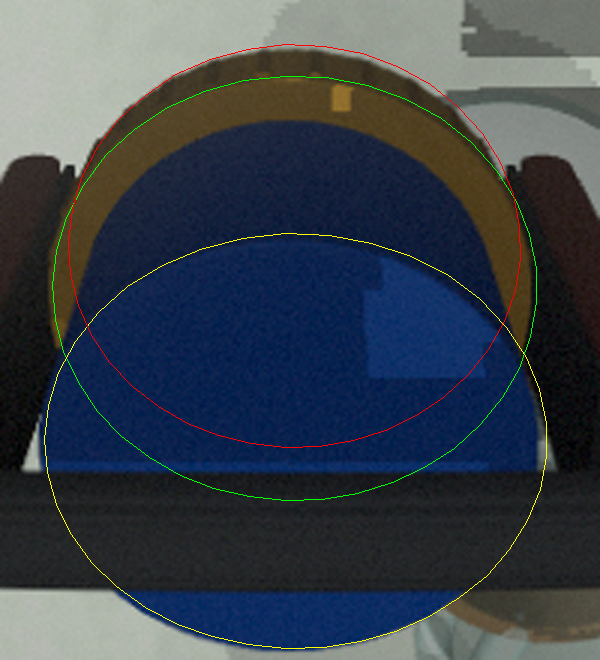

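```bash
python3 - <<'E'
from h import *
f=load("wrist4")
im=f["img"][70:182,262:374,::-1].astype(float)
im=np.clip((im-30)*2,0,255).astype(np.uint8)
f2=dict(f);F=f["img"].copy();F[70:182,262:374]=im[:,:,::-1];f2["img"]=F
crop(f2,262,70,112,112,7,"w4u")
E
```

```text
(no output)
```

View pics/w4u.png

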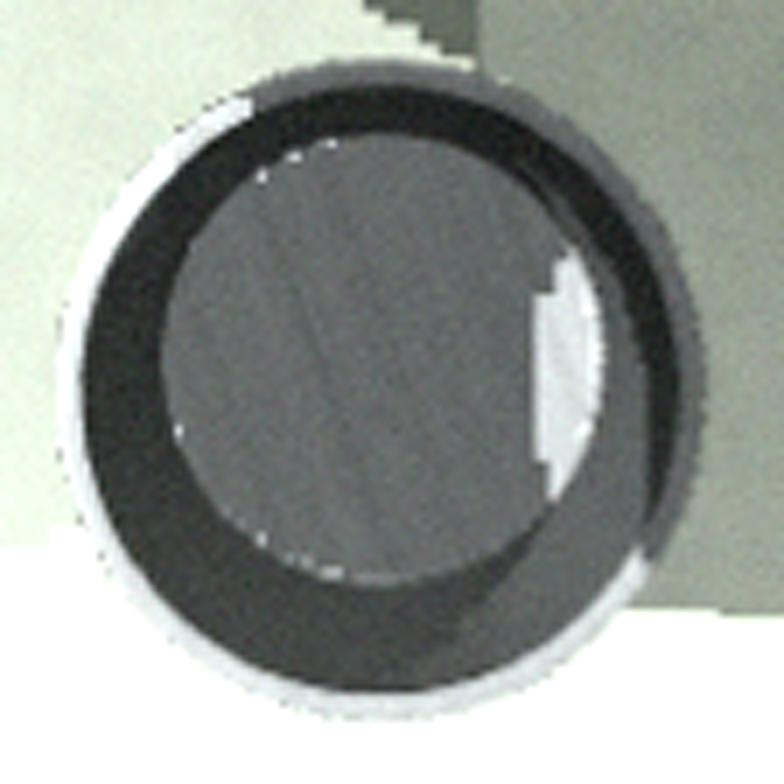

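```bash
python3 - <<'E'
from h import *
t=load("top0");s=load("side0")
for i,T in enumerate([(.5631,-.2389),(.5635,-.2345)]):
    for f,n,b in((t,"t",(385,230)),(s,"s",(310,170))):
        crop(f,b[0],b[1],50,50,8,f"o{n}{i}",[(proj(f,circ(T,.0295,.095)),(0,255,255)),(proj(f,circ(T,.029,0)),(0,255,0))])
a=[[cv2.imread(f"pics/o{n}{i}.png") for i in(0,1)] for n in "ts"]
cv2.imwrite("pics/o.png",cv2.resize(np.vstack([np.hstack(r) for r in a]),(600,600)))
E
```

```text
(no output)
```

View pics/o.png

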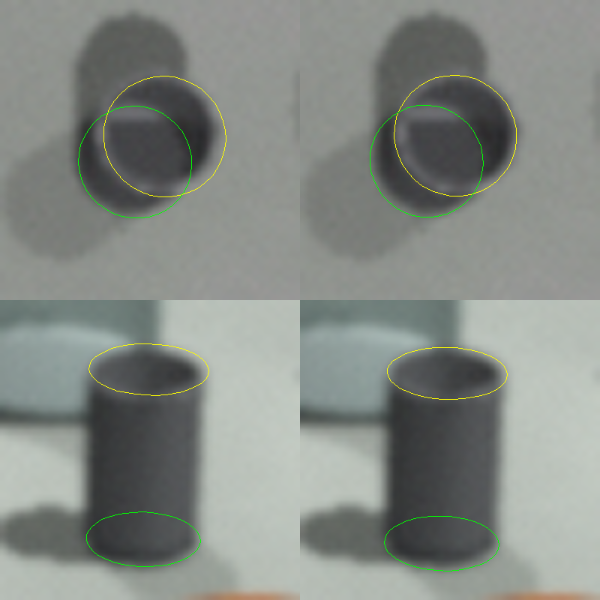

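The top and side cameras put the tin at y ≈ -0.234 and this oblique wrist view says -0.239. To settle it, I'll go straight above the tin and higher, the same geometry as the pair check, which proved right.

{"fn": "apply_moves", "kwargs": {
  "commands": [
    {"dx": 0, "dy": 0, "dz": -0.2, "turn": 0},
    {"dx": 0.1, "dy": 0, "dz": -0.3, "turn": 0},
    {"dx": 0.2, "dy": 0, "dz": -0.25, "turn": 0},
    {"dx": 0.3, "dy": 0, "dz": -0.12, "turn": 0},
    {"dx": 0.25, "dy": 0, "dz": 0, "turn": 0},
    {"dx": 0.12, "dy": 0, "dz": 0, "turn": 0},
    {"dx": 0.03, "dy": 0, "dz": 0, "turn": 0},
    {"dx": 0, "dy": 0, "dz": 0, "turn": 0},
    {"dx": 0, "dy": 0, "dz": 0, "turn": 0},
    {"dx": 0, "dy": 0, "dz": 0, "turn": 0}
  ]
}}

```text
clock: 9.55
ee_pos: [0.5639, -0.236, 0.259]
eef_rot: [-0.0, 0.707, 0.707, -0.0]
wrist_force: [0.2, 0.1, -0.8]
opening: 0.726
```

```bash
python3 snap.py 5 wrist top; python3 - <<'E'
from station import robot
from h import *
f=load("wrist5")
im=f["img"];f2=dict(f);f2["img"]=np.clip((im.astype(float)-20)*2,0,255).astype(np.uint8)
crop(f2,255,150,120,110,6,"w5")
E
```

```text
9.65 [ 0.56393191 -0.23601021  0.25911365] [-4.15789733e-01  3.64913976e-01  1.62874847e+00 -7.94162398e-05
  1.14833725e+00 -4.15178610e-01]
```

View pics/w5.png

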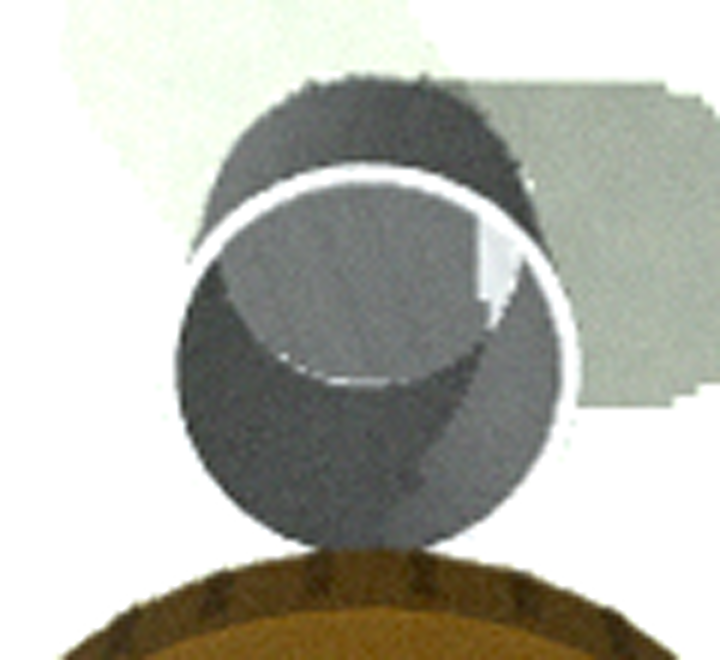

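View pics/top5.png

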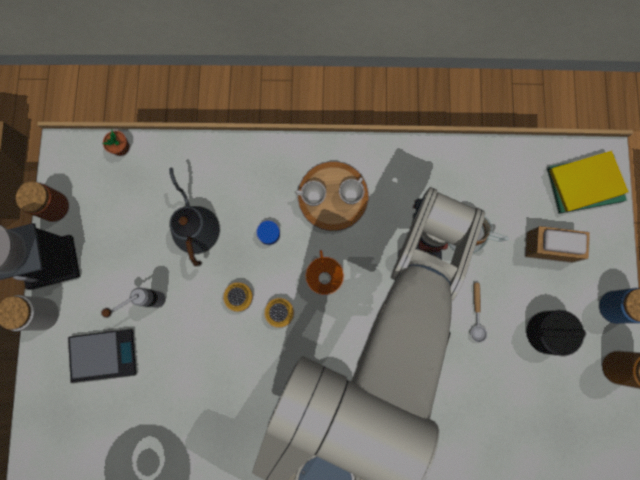

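```bash
cat > w5.py <<'E'
from h import *
f=load("wrist5")
T=atz(f,(316.2,210.6),.095);print(T)
f2=dict(f);f2["img"]=np.clip((f["img"].astype(float)-20)*2,0,255).astype(np.uint8)
crop(f2,255,150,120,110,6,"w5b",[(proj(f,circ(T,.027,.095)),(0,0,255)),(proj(f,circ(T,.0295,.095)),(0,180,0))])
p=proj(f,circ(T,.027,.095));print(p.min(0),p.max(0),"meas",[255+178/6-.5,150+182/6-.5],[255+562/6-.5,150+551/6-.5])
E
python3 w5.py
```

```text
[ 0.56310901 -0.23830973  0.095     ]
[284.0939428  178.74693748] [348.35371307 241.02581708] meas [284.1666666666667, 179.83333333333334] [348.1666666666667, 241.33333333333331]
```

View pics/w5b.png

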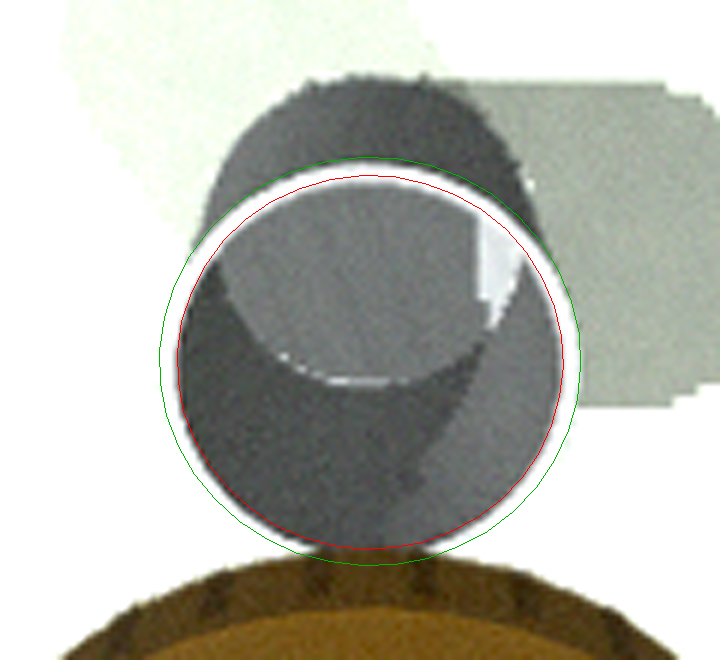

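```bash
python3 - <<'E'
from h import *
for n in ["wrist0","wrist1","wrist2","wrist3","wrist4","wrist5"]:
    T=load(n)["world_to_cam"];T=np.array(T);C=-T[:3,:3].T@T[:3,3];print(n,np.round(C,5),np.round(T[2,:3],4))
E
```

```text
wrist0 [0.0862  0.62347 0.38487] [ 0.29   -0.0818 -0.9535]
wrist1 [0.50799 0.24392 0.36335] [-0.0012 -0.3018 -0.9534]
wrist2 [0.50757 0.24246 0.16882] [ 8.000e-04 -3.011e-01 -9.536e-01]
wrist3 [0.5069  0.24225 0.31534] [-0.0012 -0.3017 -0.9534]
wrist4 [ 0.56338 -0.22656  0.35703] [-5.000e-04 -3.009e-01 -9.536e-01]
wrist5 [ 0.56349 -0.15351  0.42188] [-0.0011 -0.3014 -0.9535]
```

The wrist camera agrees with itself: the pair at depth and the held lid give the same tool offset. That puts the tin at (0.5631, -0.2389) and the lid 2.0 mm off in y and 0.4 mm in x. I'll correct and descend to just above the rim.

{"fn": "apply_moves", "kwargs": {
  "commands": [
    {"dx": -0.01, "dy": 0, "dz": 0.08, "turn": 0},
    {"dx": -0.017, "dy": -0.005, "dz": 0.2, "turn": 0},
    {"dx": 0, "dy": 0, "dz": 0.3, "turn": 0},
    {"dx": 0, "dy": 0, "dz": 0.35, "turn": 0},
    {"dx": 0, "dy": 0, "dz": 0.35, "turn": 0},
    {"dx": 0, "dy": 0, "dz": 0.3, "turn": 0},
    {"dx": 0, "dy": 0, "dz": 0.2, "turn": 0},
    {"dx": 0, "dy": 0, "dz": 0.1, "turn": 0},
    {"dx": 0, "dy": 0, "dz": 0.04, "turn": 0},
    {"dx": 0, "dy": 0, "dz": 0, "turn": 0},
    {"dx": 0, "dy": 0, "dz": 0, "turn": 0}
  ]
}}

```text
clock: 10.75
ee_pos: [0.5643, -0.2378, 0.1164]
eef_rot: [0.001, 0.707, 0.707, 0.0]
wrist_force: [0.5, 0.5, -1.6]
opening: 0.72
```

```bash
python3 snap.py 6 wrist side; python3 - <<'E'
from h import *
T=np.array(load("wrist6")["world_to_cam"]);print(-T[:3,:3].T@T[:3,3])
crop(load("side6"),295,120,80,100,6,"s6")
crop(load("wrist6"),220,200,200,150,4,"w6")
E
```

```text
10.85 [ 0.56429748 -0.23776561  0.11644287] [-4.18202478e-01  5.38142257e-01  1.72697075e+00 -1.44319265e-05
  8.74660816e-01 -4.18374024e-01]
[ 0.56349339 -0.15512703  0.27918365]
```

View pics/s6.png

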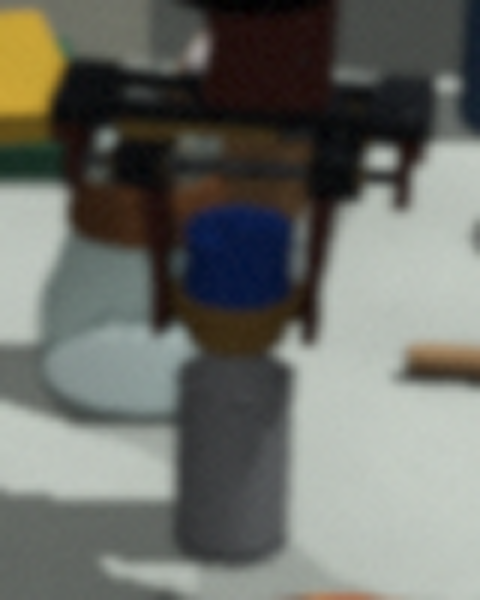

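View pics/w6.png

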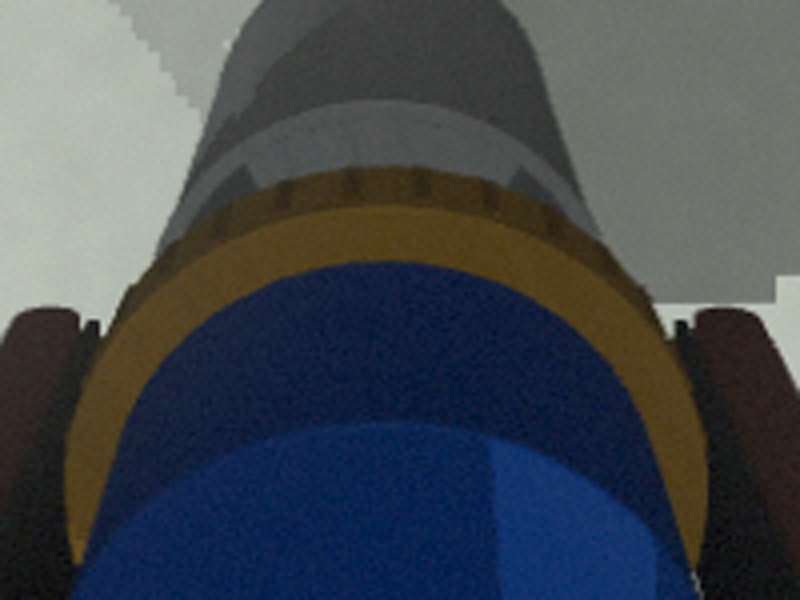

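```bash
python3 - <<'E'
from h import *
f=load("wrist6");T=np.array([.5631,-.2389]);L=(.5635,-.2385);z=.1164-.003
g=[(proj(f,circ(T,.0295,.095)),(0,255,255)),(proj(f,circ(L,.032,z+.026)),(0,255,0)),(proj(f,circ(L,.032,z+.014)),(0,0,255))]
crop(f,220,200,200,150,4,"w6b",g)
E
```

```text
(no output)
```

View pics/w6b.png

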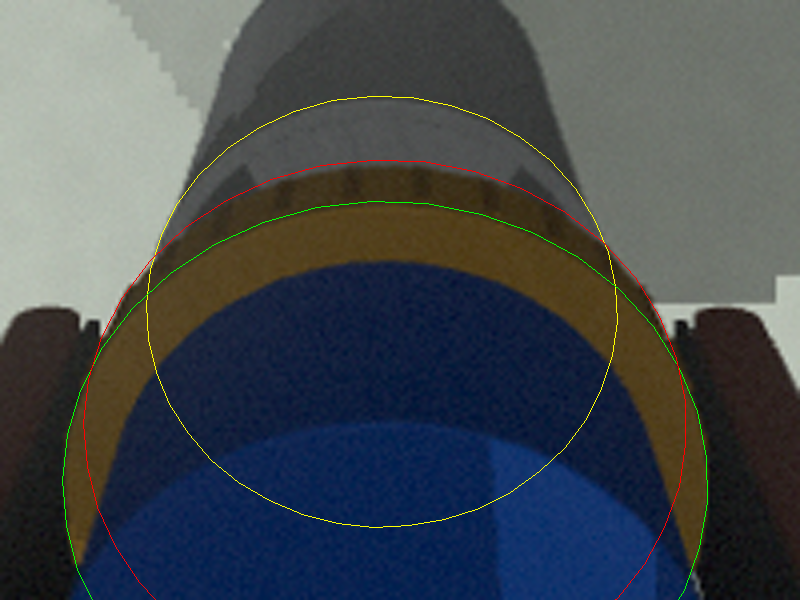

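{"fn": "apply_moves", "kwargs": {
  "commands": [
    {"dx": -0.005, "dy": -0.006, "dz": 0.06, "turn": 0},
    {"dx": 0, "dy": 0, "dz": 0.06, "turn": 0},
    {"dx": 0, "dy": 0, "dz": 0.06, "turn": 0},
    {"dx": 0, "dy": 0, "dz": 0.04, "turn": 0},
    {"dx": 0, "dy": 0, "dz": 0.03, "turn": 0},
    {"dx": 0, "dy": 0, "dz": 0, "turn": 0}
  ]
}}

```text
clock: 11.45
ee_pos: [0.563, -0.2378, 0.0962]
eef_rot: [-0.0, 0.707, 0.707, -0.0]
wrist_force: [0.4, -0.1, -1.2]
opening: 0.721
```

{"fn": "apply_moves", "kwargs": {
  "commands": [
    {"dx": 0, "dy": 0, "dz": 0.03, "turn": 0},
    {"dx": 0, "dy": 0, "dz": 0.03, "turn": 0},
    {"dx": 0, "dy": 0, "dz": 0.03, "turn": 0},
    {"dx": 0, "dy": 0, "dz": 0, "turn": 0}
  ]
}}

```text
clock: 11.85
ee_pos: [0.563, -0.2378, 0.0896]
eef_rot: [-0.0, 0.707, 0.707, -0.0]
wrist_force: [-0.2, 0.0, -1.9]
opening: 0.721
```

The plug is about 8 mm inside the mouth and no contact force shows. I'll keep going in small steps.

{"fn": "apply_moves", "kwargs": {
  "commands": [
    {"dx": 0, "dy": 0, "dz": 0.02, "turn": 0},
    {"dx": 0, "dy": 0, "dz": 0.02, "turn": 0},
    {"dx": 0, "dy": 0, "dz": 0.01, "turn": 0},
    {"dx": 0, "dy": 0, "dz": 0, "turn": 0}
  ]
}}

```text
clock: 12.25
ee_pos: [0.5632, -0.2378, 0.0861]
eef_rot: [-0.0, 0.707, 0.707, -0.0]
wrist_force: [-0.0, 0.1, -2.4]
opening: 0.718
```

{"fn": "apply_moves", "kwargs": {
  "commands": [
    {"dx": 0, "dy": 0, "dz": 0.01, "turn": 0},
    {"dx": 0, "dy": 0, "dz": 0, "turn": 0},
    {"dx": 0, "dy": 0, "dz": 0, "turn": 0}
  ]
}}

```text
clock: 12.55
ee_pos: [0.5632, -0.2379, 0.0854]
eef_rot: [0.0, 0.707, 0.707, 0.0]
wrist_force: [0.1, -0.1, -0.8]
opening: 0.728
```

{"fn": "apply_moves", "kwargs": {
  "commands": [
    {"dx": 0, "dy": 0, "dz": 0.01, "turn": 0},
    {"dx": 0, "dy": 0, "dz": 0, "turn": 0},
    {"dx": 0, "dy": 0, "dz": 0, "turn": 0}
  ]
}}

```text
clock: 12.85
ee_pos: [0.5632, -0.2379, 0.0846]
eef_rot: [-0.0, 0.707, 0.707, -0.0]
wrist_force: [-0.7, 0.0, -1.6]
opening: 0.723
```

{"fn": "apply_moves", "kwargs": {
  "commands": [
    {"dx": 0, "dy": 0, "dz": 0.01, "turn": 0},
    {"dx": 0, "dy": 0, "dz": 0, "turn": 0},
    {"dx": 0, "dy": 0, "dz": 0, "turn": 0}
  ]
}}

```text
clock: 13.15
ee_pos: [0.5633, -0.2379, 0.084]
eef_rot: [0.0, 0.707, 0.707, 0.0]
wrist_force: [-0.5, 0.1, -1.6]
opening: 0.724
```

{"fn": "apply_moves", "kwargs": {
  "commands": [
    {"dx": 0, "dy": 0, "dz": 0.008, "turn": 0},
    {"dx": 0, "dy": 0, "dz": 0, "turn": 0},
    {"dx": 0, "dy": 0, "dz": 0, "turn": 0}
  ]
}}

```text
clock: 13.45
ee_pos: [0.5633, -0.2379, 0.0839]
eef_rot: [0.0, 0.707, 0.707, 0.0]
wrist_force: [-1.1, 0.7, 4.5]
opening: 0.722
```

```bash
python3 snap.py 7 side wrist; python3 -c "
from h import *
crop(load('side7'),295,120,80,100,6,'s7')
crop(load('wrist7'),220,200,200,150,4,'w7')"
```

```text
13.55 [ 0.56333456 -0.23794889  0.08392295] [-4.19101793e-01  5.84721815e-01  1.73989322e+00 -5.36722195e-05
  8.16619901e-01 -4.19239678e-01]
```

View pics/s7.png

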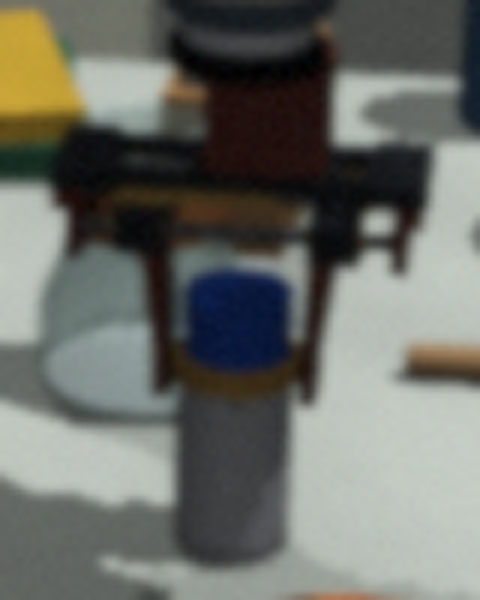

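View pics/w7.png

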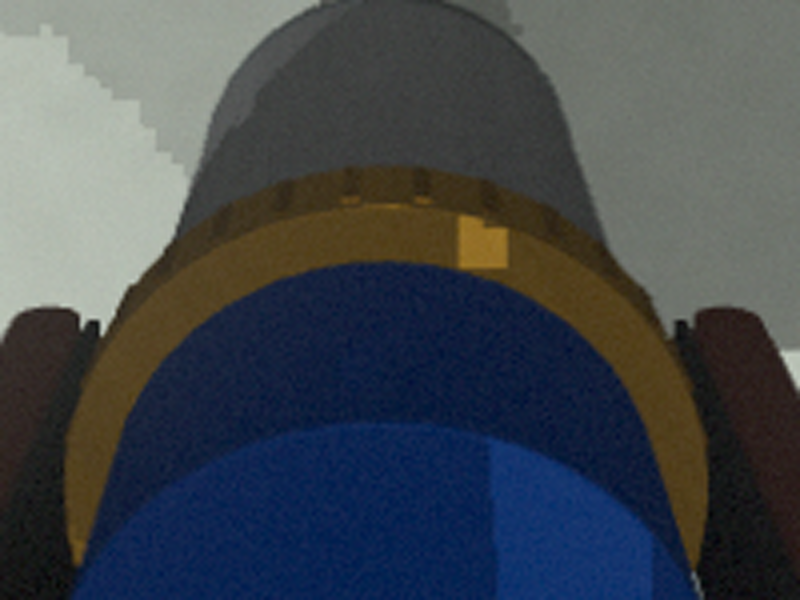

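Contact force shows at z = 0.0839, exactly the predicted home height, and the band sits on the rim. Now I'll release.

{"fn": "apply_moves", "kwargs": {
  "commands": [
    {"dx": 0, "dy": 0, "dz": 0, "turn": 0},
    {"dx": 0, "dy": 0, "dz": 0, "turn": 0},
    {"dx": 0, "dy": 0, "dz": 0, "turn": 0},
    {"dx": 0, "dy": 0, "dz": 0, "turn": 0},
    {"dx": 0, "dy": 0, "dz": 0, "turn": 0},
    {"dx": 0, "dy": 0, "dz": 0, "turn": 0}
  ],
  "gripper": -1
}}

```text
clock: 14.15
ee_pos: [0.5632, -0.2379, 0.0833]
eef_rot: [-0.0, 0.707, 0.707, -0.0]
wrist_force: [0.2, 0.0, 0.0]
opening: 0.996
```

{"fn": "apply_moves", "kwargs": {
  "commands": [
    {"dx": 0, "dy": 0, "dz": -0.07, "turn": 0},
    {"dx": 0, "dy": 0, "dz": -0.1, "turn": 0},
    {"dx": 0, "dy": 0, "dz": -0.1, "turn": 0},
    {"dx": 0, "dy": 0, "dz": -0.07, "turn": 0},
    {"dx": 0, "dy": 0, "dz": -0.03, "turn": 0},
    {"dx": 0, "dy": 0, "dz": 0, "turn": 0},
    {"dx": 0, "dy": 0, "dz": 0, "turn": 0}
  ]
}}

```text
clock: 14.85
ee_pos: [0.5631, -0.2378, 0.1111]
eef_rot: [-0.0, 0.707, 0.707, -0.0]
wrist_force: [1.2, -1.0, -0.5]
opening: 0.999
```

```bash
python3 snap.py 8 side wrist; python3 - <<'E'
from h import *
crop(load('side8'),295,120,80,100,6,'s8')
f=load("wrist8");T=(.5631,-.2389)
T_=np.array(f["world_to_cam"]);print(-T_[:3,:3].T@T_[:3,3])
g=[(proj(f,circ(T,.032,.107)),(0,255,0)),(proj(f,circ(T,.027,.139)),(0,255,255)),(proj(f,circ(T,.032,.095)),(0,0,255))]
crop(f,200,200,230,180,3,"w8",g)
E
```

```text
14.95 [ 0.56298903 -0.23778138  0.11078267] [-4.19086032e-01  5.45583637e-01  1.73042771e+00 -3.96107133e-05
  8.66152090e-01 -4.19231704e-01]
[ 0.56250641 -0.15525992  0.27376714]
```

View pics/s8.png

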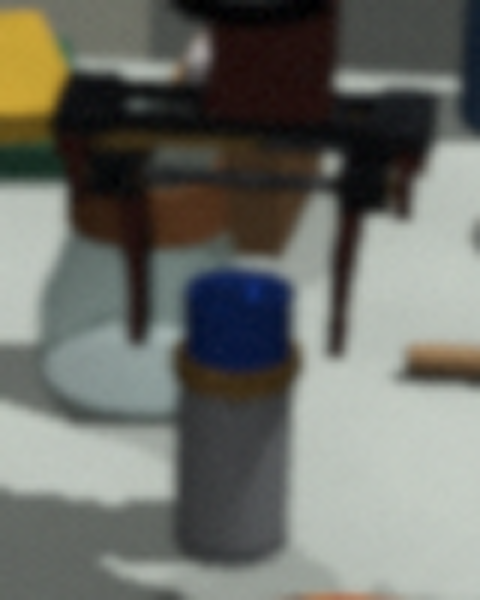

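View pics/w8.png

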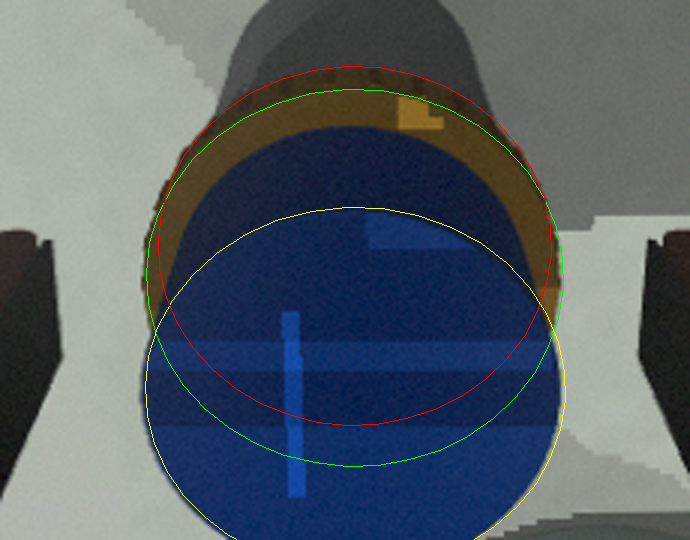

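The lid is home and level with the cap on it, and the open fingertips are about 4 mm above the band top. Next I'll grip the cap alone, gently.

{"fn": "apply_moves", "kwargs": {
  "commands": [
    {"dx": 0, "dy": 0, "dz": 0, "turn": 0},
    {"dx": 0, "dy": 0, "dz": 0, "turn": 0},
    {"dx": 0, "dy": 0, "dz": 0, "turn": 0},
    {"dx": 0, "dy": 0, "dz": 0, "turn": 0},
    {"dx": 0, "dy": 0, "dz": 0, "turn": 0},
    {"dx": 0, "dy": 0, "dz": 0, "turn": 0},
    {"dx": 0, "dy": 0, "dz": 0, "turn": 0},
    {"dx": 0, "dy": 0, "dz": 0, "turn": 0},
    {"dx": 0, "dy": 0, "dz": 0, "turn": 0},
    {"dx": 0, "dy": 0, "dz": 0, "turn": 0}
  ],
  "gripper": 1,
  "grip_force": 10
}}

```text
clock: 15.95
ee_pos: [0.5632, -0.2379, 0.1111]
eef_rot: [-0.0, 0.707, 0.707, -0.0]
wrist_force: [1.1, -0.1, 0.2]
opening: 0.621
```

```bash
python3 snap.py 9 wrist; python3 -c "
from h import *
crop(load('wrist9'),200,200,230,180,3,'w9')"
```

```text
16.0 [ 0.56321286 -0.23783945  0.1110625 ] [-4.19033140e-01  5.45256414e-01  1.73017741e+00 -1.54018202e-05
  8.66178353e-01 -4.19233033e-01]
```

View pics/w9.png

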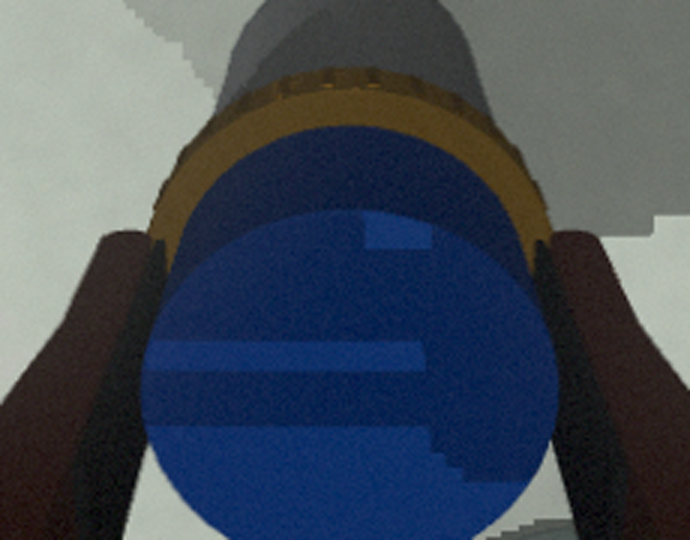

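The opening of 54.6 mm matches the 54 mm cap. I'll lift straight up, slowly at first.

{"fn": "apply_moves", "kwargs": {
  "commands": [
    {"dx": 0, "dy": 0, "dz": -0.02, "turn": 0},
    {"dx": 0, "dy": 0, "dz": -0.04, "turn": 0},
    {"dx": 0, "dy": 0, "dz": -0.06, "turn": 0},
    {"dx": 0, "dy": 0, "dz": -0.08, "turn": 0},
    {"dx": 0, "dy": 0, "dz": -0.08, "turn": 0},
    {"dx": 0, "dy": 0, "dz": -0.04, "turn": 0},
    {"dx": 0, "dy": 0, "dz": 0, "turn": 0}
  ]
}}

```text
clock: 16.7
ee_pos: [0.5636, -0.2381, 0.1359]
eef_rot: [0.001, 0.707, 0.707, 0.0]
wrist_force: [-1.1, 0.7, -0.8]
opening: 0.621
```

{"fn": "apply_moves", "kwargs": {
  "commands": [
    {"dx": 0, "dy": 0, "dz": -0.05, "turn": 0},
    {"dx": 0, "dy": 0, "dz": -0.1, "turn": 0},
    {"dx": 0, "dy": 0, "dz": -0.15, "turn": 0},
    {"dx": 0, "dy": 0, "dz": -0.2, "turn": 0},
    {"dx": 0, "dy": 0, "dz": -0.15, "turn": 0},
    {"dx": 0, "dy": 0, "dz": -0.1, "turn": 0},
    {"dx": 0, "dy": 0, "dz": -0.05, "turn": 0},
    {"dx": 0, "dy": 0, "dz": 0, "turn": 0},
    {"dx": 0, "dy": 0, "dz": 0, "turn": 0},
    {"dx": 0, "dy": 0, "dz": 0, "turn": 0}
  ]
}}

```text
clock: 17.7
ee_pos: [0.5628, -0.2377, 0.1945]
eef_rot: [-0.001, 0.707, 0.707, -0.0]
wrist_force: [0.9, 0.8, -0.1]
opening: 0.619
```

```bash
python3 snap.py 10 wrist side; python3 - <<'E'
from h import *
f=load('side10');T=(.5633,-.2345)
crop(f,295,90,80,120,5,'s10')
E
```

```text
17.8 [ 0.56293593 -0.23773775  0.19450644] [-4.19055322e-01  4.35804186e-01  1.68283675e+00 -3.72734597e-05
  1.02396372e+00 -4.19234908e-01]
```

View pics/s10.png

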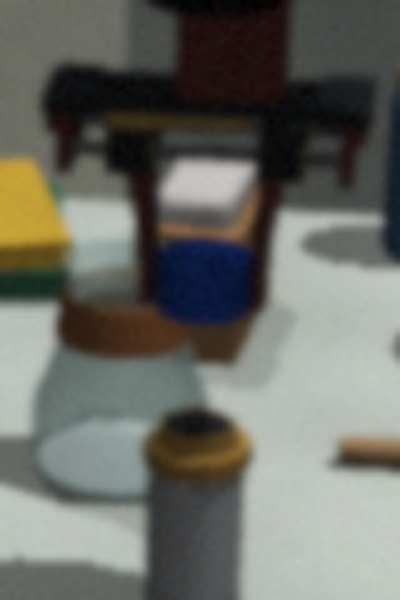

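View pics/wrist10.png

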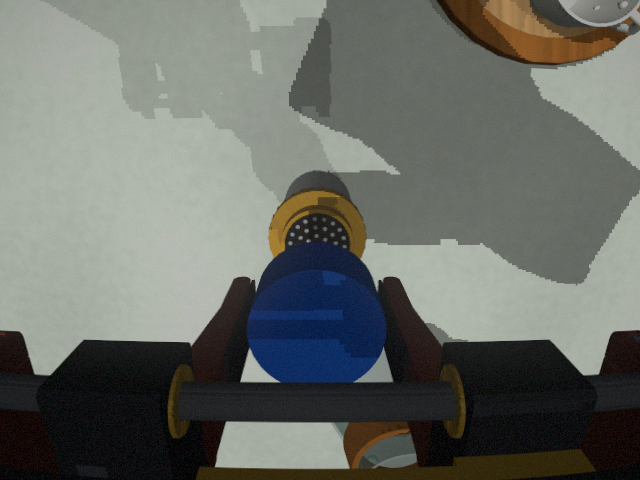

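View pics/side10.png

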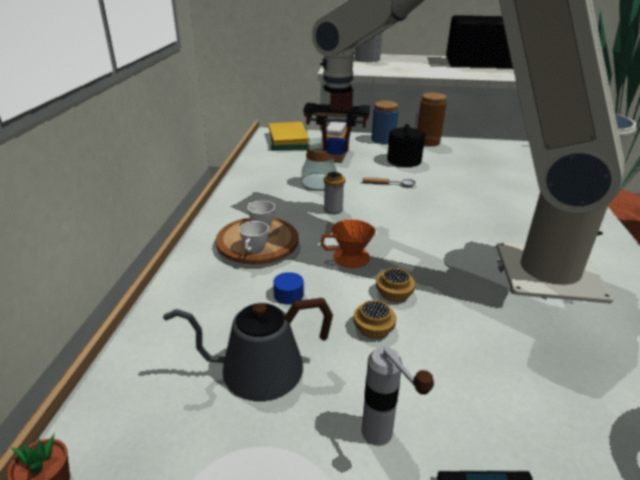

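The cap hangs level at side (336,146), and the sieve lid stays seated and level on the tin at side (334,181). One overlay check before handing in.

```bash
python3 - <<'E'
from h import *
f=load("wrist10");T=(.5631,-.2391)
crop(f,255,160,120,100,6,"w10",[(proj(f,circ(T,.032,.107)),(0,255,0)),(proj(f,circ(T,.023,.119)),(0,255,255)),(proj(f,circ(T,.029,0)),(0,0,255))])
a=load("side0")["img"][190:216,320:350].astype(int);b=load("side10")["img"][190:216,320:350].astype(int);print(abs(a-b).mean())
E
```

```text
1.688034188034188
```

View pics/w10.png

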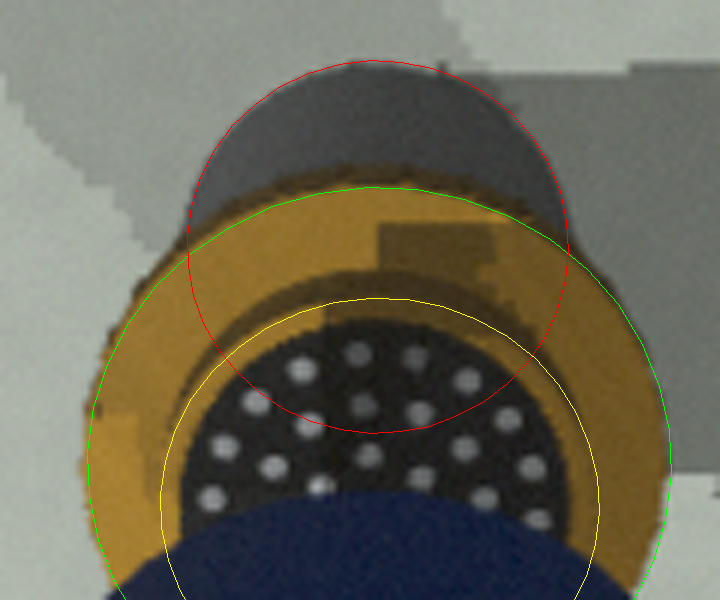

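The lid's band fits the predicted seated circle to about 1 px (0.7 mm), and the tin's foot is where it was. Handing in.

```bash
python3 -c "
from station import robot
print(robot.close_job())"
```

```text
the job is handed in; nothing more can be done
None
```

The sieve lid is fully home on the tin, and the arm is holding the blue cap level above it. I handed the job in after about 18 s of the 56 s allowed; no verdict is reported.

- **Seating the pair:** I gripped the nested pair by the brass band (opening 63.7 mm against 64 mm) and lowered it onto the tin. Contact came at the predicted home height (TCP z 83.9 mm), with a net upward push of about 6 N.
- **Lifting the cap:** I re-gripped only the cap (54.6 mm against 54 mm) and lifted it straight up about 83 mm. Its lower edge is now roughly 95 mm above the tin's rim.
- **Last checks:** The lid overlay fits the seated position to about 0.7 mm, and the lid looks level. The tin's foot is where it was at the start. In the last side picture the other things look unmoved.
- **Disagreement:** The top and side cameras put the tin about 4–5 mm away in y from where the wrist camera did. I used the wrist camera, which agreed with itself on the pair and the held lid, and the plug went in without side force.

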